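Load the sweets case and latch its cover

ROBOT

A 7-joint arm with a two-finger parallel gripper is mounted at the origin on the work surface. World frame = base frame: x ahead of the robot, y to its left, z up, the work surface at z = 0. Lengths are in m, angles in rad, forces in N, time in s.
With the tool pointing down it reaches from about 0.425 to 0.925 m from the base axis. Payload 6.8 kg.
Tool frame: the origin (TCP) lies at the very end of the fingers, on their centre line; the grasp point (between the pads) lies 19 mm behind it; z points along the fingers, y is the direction in which the jaws open and shut (so a half turn about z gives the same grasp; the last joint's range is limited). The gripper opens to 85 mm and grips with 20 to 120 N. Pads are 22 mm wide; open, the fingers measure 114 mm over their backs; the gripper's body (76 mm by 85 mm) begins 54 mm behind the grasp point. The pads swing forward as they close: fully open they stand 13 mm farther back than shut.
Start: joints at [-1.457, 0.477, 0.022, 1.555, -0.011, 1.109, -0.083], TCP at [0.148, 0.658, 0.231] pointing down, gripper open.
Joint ranges: [-2.96, 2.96], [-0.34, 2.1], [-1.41, 1.46], [0.24, 2.44], [-1.37, 4.51], [0.17, 1.92], [-2.96, 2.96]. Speed limits (rad/s): [2.39, 2.39, 3.14, 3.14, 3.14, 3.14, 3.14].

INTERFACE

Orientations are given as a unit quaternion [w, x, y, z].
In Python, from station import bot gives the robot as it stands.
- The arm moves only by the tool move_arm, never from a script. Its argument "commands" is text: rows parted by semicolons, each of 7 numbers parted by spaces: the opening, from 0 (shut) to 1 (fully open), then the shift along the tool's x, y, z in cm, then the turn, a rotation vector about the tool's x, y, z in degrees. In form: gripper tx ty tz rx ry rz; .... A call has 1 to 12 rows; each row shifts and turns the commanded pose from where the row before left it, along the tool's axes as they then stand; what a row does not reach is not made up. A row lasts 1/12 s, in which the tool goes at most 41.7 mm and 7.16 degrees, less where a joint would pass 70% of its speed; a pose out of reach is approached as far as the arm can. A call with a gripper value outside its range is refused whole. The fingers move at their own pace and stop on an object; "force" is the grip in N (left out, the last holds). Time passes only in rows, so rows that do not move let the fingers close. It gives the time, the measured TCP pose, the force and the opening at its end, in the units of the state.
- bot.get_obs(): the state, without advancing time (a new reading comes with each control period).
- bot.read_camera(name): name is "scene" or "top"; returns a dict with "img" (480x640x3 uint8, red, green, blue), "K" (3x3 intrinsics, pixels), "rvec" (rotation vector, rad) and "tvec" (3), from world to camera coordinates, as OpenCV has them. Camera axes: x right, y down, z forward; pixel columns grow to the right and rows downward; lengths in m; the calibration is good to about 2 mm. A picture is of the moment at which its call begins. There is no depth.
- bot.hand_in(): hands the job in, once; it reports no verdict.
The state is a dict: "t": time; "q": joint angles; "joint_vel": joint speeds; "joint_torque": joint torques, N m; "eef_pos": TCP position; "tool_rot": TCP orientation; "contact_force": force on the tool from outside, world axes, zero at the start; "torque": the same for the moment, N m; "gripper_width": opening from 0.0 (shut) to 1.0 (fully open).
Only numpy, scipy, OpenCV 4.12 (cv2) and the standard library are available. Lean on these libraries where they do the work, as an engineer would, in place of code of your own. Each camera call takes 0.05 s, during which the arm holds its last target. There are 200 camera calls.

TASK

Stand the loose lidded tin upright and fully down in the empty ring of the sweets case, let go of it, and then push the case's sliding cover shut until its latch drops in with a click and the cover stays shut by itself. Push firmly but gently: feel for the click and do not ram the cover on against its end stop, and leave everything else on the table and in the case where it is.

Things in the scene. Friction and masses are not known exactly. Their poses are not given: they have to be found in the camera images.
- tin_center (a point): centre (half-way up, 47.5 mm over the underside) of the loose round steel tin standing outside the case, 175 to 325 g, one rigid piece, 95 mm high. Body 58 mm diameter (rim 60); lid top 66 mm over the underside; square knob, 22 by 22 mm with sides along the tin's x and y, from 66 to 95 mm over the underside, good to grip on two flats from above. z up
- case: sweets case fixed to the table: steel box with clear upper sides, 190 mm (x) by 385 mm (y); origin at its underside, 175 mm from its -y end; z up. Its cover slides along y: shut is towards -y, open towards +y. Open bay at the -y end, 180 by 170 mm inside, walls to 110 mm; the cover's rails at the two x sides reach 129 mm over the table. The bay at the +y end has a fixed clear top and holds two tins
- seat (a point): centre of the empty aluminium locating ring, on the floor of the case's open bay (floor 12 mm over the table, 85 mm to -y of the case's origin). Ring 63 mm inner diameter, 10 mm high. Axes as the case's. A seated tin ends 7 mm below the cover's nose; one standing on the ring's rim is in its way
- bracket (a point): top middle of the steel latch bracket on the case's -y end, which carries end stop, buffer and latch; 50 mm wide (x), about 50 mm long (y), top 152 mm over the table, the latch's dark cap 10 to 17 mm higher: carry things well above it. The bracket is clamped up to 11 mm nearer or farther (y) from case to case; this point does not show that
- handle (a point): middle of the upright aluminium handle bar on the sliding cover: 64 mm along the case's x, 14 mm thick along its y (the sliding way), 42 mm tall; its foot lies about 21 mm below this point on the cover's top, 124 mm over the table. Axes as the case's. The clear cover is 170 by 170 mm, handle in its middle; a 28 mm wide steel nose sticks out 46 mm at its -y edge. Shut, the handle is above the ring
- cover (a joint): how far the cover is open, m (starts 0.188 to 0.205, falls as it slides to -y). 1 N drag; over the last 25 mm before it catches, a buffer pushes back and the nose lifts the latch: 4 to 10 N needed. It catches somewhere from -0.0115 to +0.0115, different each time; a rigid end stop is only 2 mm beyond that, never to be pressed over 12 N. Not caught, it is not shut
- latch (a joint): how far the spring latch tongue in the bracket is lifted, m: 0 down; it rises to about 0.006 while the cover's nose passes below it and drops back to 0 with a click when it has caught behind the nose
- tin_b: like tin standing in the closed bay of the case, bystander, origin under its centre
- tin_c: like tin standing in the closed bay of the case, bystander, origin under its centre
- jar: glass jar, 56 mm diameter, 75 mm high, bystander, origin under its centre
- bowl: small steel bowl, 84 mm across, 45 mm high, bystander, origin under its centre
- carton: flat cardboard sweet box 100 x 140 x 35 mm, bystander, origin under its centre
- spoon: serving spoon 200 mm long, lying, bystander
- cup: white cup, 70 mm across, 80 mm high, bystander, origin under its centre
Not all that is in view belongs to the job. Leave any pink look-alike of the part that bears tin_center alone.

How it is judged:
On the way, in this order (a step that is already met when the one before it is completed fails the run):
1. the tin stands upright, down in the empty ring, let go (horizontal distance between tin_center and seat below 0.005 m and z of tin_center in the frame of seat below 0.0515 m and angle between tin_center's own z axis and vertical below 0.08 rad and contact force between the fingers and tin below 0.1 N and value of joint cover above 0.05 m), for 0.2 s.
2. the cover is shut and its latch has dropped in (value of joint cover below 0.0125 m and value of joint latch below 0.001 m), for 0.2 s.
At the end, for the whole second after the job is handed in: The tin stands upright in the ring (within 5 mm of its centre, underside less than 4 mm above the case floor, tilt below 0.08 rad), the cover is open by less than 12.5 mm with the latch tongue lifted less than 1 mm (it has caught), both are at rest and nothing is held (all of step 2 and horizontal distance between tin_center and seat below 0.005 m and z of tin_center in the frame of seat below 0.0515 m and angle between tin_center's own z axis and vertical below 0.08 rad and linear speed of tin below 0.02 m/s and velocity of joint cover between -0.01 and 0.01 m/s); the robot touches nothing.
It fails at once if the cover is pressed against its end stop with more than 12 N (contact force between cover and keeper_c1 above 12 N).
It fails at once if the tin is tipped over (angle between tin_center's own z axis and vertical above 0.7 rad).
It fails at once if something else on the table or in the case is moved more than 25 mm (distance of any of jar, bowl, carton, spoon, cup, tin_b, tin_c from where it was at the start of the episode above 0.025 m).
It also fails if it takes over 72 s, if anything falls off the work surface, if the arm or the gripper's body presses on something with over 40 N, if the wrist force passes 120 N, or if a joint passes its speed limit or range.

## Working session

There is one attempt and no reset: what is moved stays moved. The work goes in short steps, Python scripts to look and compute and a tool call to move; the robot and the scene stay as the last step left them, time stands still between calls to the robot, and variables do not carry over. Pictures are saved under pics/ and viewed, about 8 in all and at most 12, crops included, and the job is handed in when it is done.

Besides the shell and the picture viewer there is one more tool, called by a JSON object that holds its "api" and its "payload", one argument or row to a line. move_arm: Moves the arm, as the interface text tells. Its arguments: {"type":"object","properties":{"commands":{"type":"string"},"force":{"type":"number"}},"required":["commands"]}

```bash
mkdir -p pics; cat > h.py <<'E'
import numpy as np, cv2
from station import bot
def cam(n): 
    c=bot.read_camera(n); return c
def ray(c,u,v,z):
    R,_=cv2.Rodrigues(np.array(c["rvec"],float)); t=np.array(c["tvec"],float).reshape(3)
    d=R.T@np.linalg.inv(np.array(c["K"]))@np.array([u,v,1.]); o=-R.T@t
    return o+d*(z-o[2])/d[2]
def proj(c,P):
    return cv2.projectPoints(np.array(P,float).reshape(-1,3),np.array(c["rvec"],float),np.array(c["tvec"],float),np.array(c["K"],float),None)[0].reshape(-1,2)
def save(c,name): cv2.imwrite("pics/"+name,cv2.cvtColor(c["img"],cv2.COLOR_RGB2BGR))
E
python3 - <<'E'
from h import *
for n in("scene","top"):
    c=cam(n);save(c,n+"0.png");R,_=cv2.Rodrigues(np.array(c["rvec"],float));print(n,c["K"],-R.T@np.array(c["tvec"]).reshape(3),R)
print(bot.get_obs())
E
```

```text
scene [[607.99343012   0.         307.78742153]
 [  0.         607.99343012 238.24271639]
 [  0.           0.           1.        ]] [1.26187494 0.21963179 1.42597166] [[-0.3248728   0.94574821 -0.00424172]
 [ 0.79404407  0.27031924 -0.54444607]
 [-0.51376227 -0.18024384 -0.83878512]]
top [[557.61333908   0.         318.53328576]
 [  0.         557.61333908 229.91714313]
 [  0.           0.           1.        ]] [ 0.2840102  -0.03423249  1.40663017] [[-1.62538152e-03 -9.99946516e-01  1.02138311e-02]
 [-9.90810973e-01  2.28999653e-04 -1.35253700e-01]
 [ 1.35244127e-01 -1.03398148e-02 -9.90758353e-01]]
{'t': 0.1, 'q': array([-1.45714867,  0.47768929,  0.02234411,  1.55628248, -0.01150031,
        1.10933667, -0.08306497]), 'joint_vel': array([-0.00016879, -0.00209862,  0.00014525, -0.00285589, -0.00041367,
        0.00128524, -0.00058654]), 'joint_torque': array([ 3.19744962e-03, -5.97763252e+01,  1.61280792e+00, -2.81955403e+01,
        1.27540663e-02,  5.04436859e-03,  8.80970816e-06]), 'eef_pos': array([0.14835327, 0.65797473, 0.23047146]), 'tool_rot': array([-3.08902481e-05,  1.10619766e-01,  9.93862484e-01, -7.93210743e-04]), 'contact_force': array([0.31841307, 0.75039828, 0.07771894]), 'torque': array([-0.01395042, -0.04614383, -0.01374324]), 'gripper_width': 1.0005496414588253}
```

View pics/scene0.png

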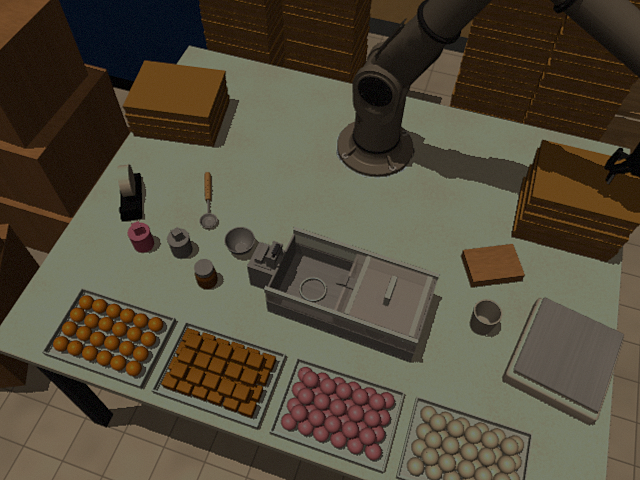

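View pics/top0.png

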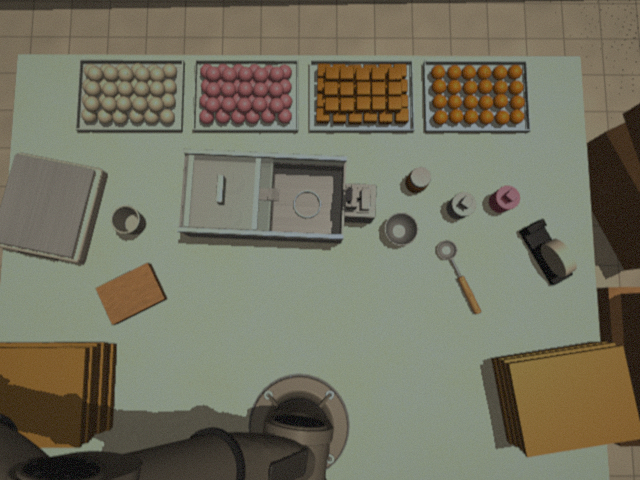

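The scene picture shows three candidates. The grey tin with a square knob is at scene (179,242) / top (461,206). The pink look-alike is at scene (140,237) / top (505,199). The brown jar is at scene (205,273) / top (418,180). The grey steel one fits the description, so I'll confirm it in one enlarged crop, together with the case.

```bash
python3 - <<'E'
import cv2,numpy as np
s=cv2.imread("pics/scene0.png");t=cv2.imread("pics/top0.png")
f=lambda i,x,y,w,h,k:cv2.convertScaleAbs(cv2.resize(i[y:y+h,x:x+w],None,fx=k,fy=k,interpolation=cv2.INTER_CUBIC),alpha=1.4)
a=np.hstack([f(t,440,180,50,50,5.6),f(s,155,215,50,50,5.6)])  # 560x280
b=f(t,170,140,215,110,3.6)
o=np.zeros((280+396,774,3),np.uint8)
o=np.zeros((600,774,3),np.uint8)
a=np.hstack([f(t,440,185,40,40,5),f(s,160,222,40,40,5)])
o[:200,:400]=a;o[204:600]=b
cv2.imwrite("pics/crop1.png",o)
E
```

```text
(no output)
```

View pics/crop1.png

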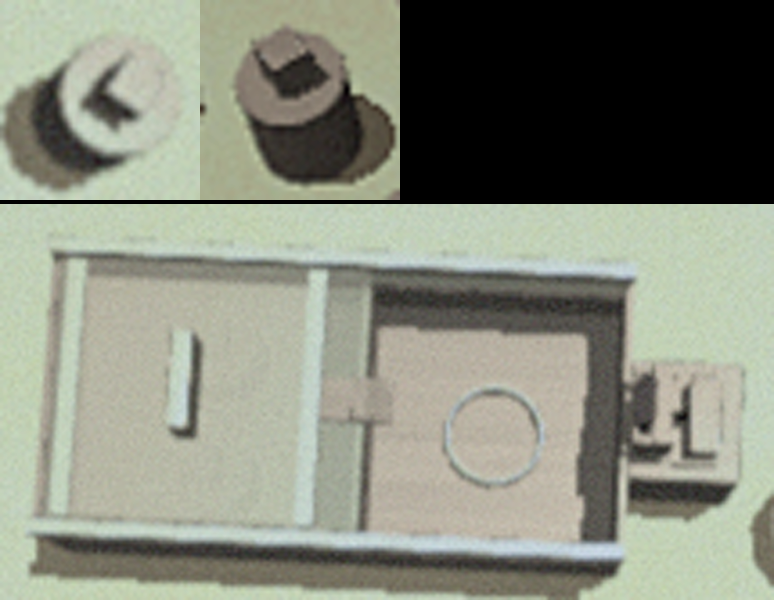

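Confirmed: the grey tin's lid is at top ≈(464,203.6), with its square knob top at top ≈(468.4,201) and scene ≈(176.2,231.4). The ring is at top ≈(307.2,204.4) and the handle top at ≈(220,189).

```bash
python3 - <<'E'
from h import *
t=cam("top");s=cam("scene")
T=lambda u,v:(170+u/3.6,140+(v-204)/3.6)
print("lid top",ray(t,464,203.6,.066),"knob top",ray(t,468.4,201,.095))
print("lid sc",ray(s,178.2,237,.066),"knob sc",ray(s,176.2,231.4,.095))
K=[ray(s,*p,.095) for p in[(176.8,227.6),(182.6,231),(176.2,236),(170.8,232)]]
for i in range(4):
    d=K[(i+1)%4]-K[i];print("edge",np.linalg.norm(d[:2]),np.degrees(np.arctan2(d[1],d[0]))%90)
print("ring top",ray(t,*T(494,436),.022),"ring sc",ray(s,313.5,289,.022))
print("handle",ray(t,*T(180,380),.166))
for a,b in[((52,245),(636,268)),((30,528),(623,552)),((60,262),(50,500)),((190,330),(188,432)),((325,270),(310,525))]:
    A,B=ray(t,*T(*a),.129),ray(t,*T(*b),.129);d=B-A;print("rail",A,B,np.linalg.norm(d),np.degrees(np.arctan2(d[1],d[0])))
# red: circle refinement of ring and lid via Hough
for nm,c,box,r in(("ring",t,(280,180,55,50),(11,16)),("lid",t,(445,185,40,40),(10,14))):
    x,y,w,h=box;g=cv2.cvtColor(c["img"],cv2.COLOR_RGB2GRAY)[y:y+h,x:x+w];g=cv2.resize(g,None,fx=4,fy=4,interpolation=cv2.INTER_CUBIC)
    C=cv2.HoughCircles(g,cv2.HOUGH_GRADIENT,1,20,param1=80,param2=15,minRadius=r[0]*4,maxRadius=r[1]*4)
    print(nm,None if C is None else [(x+(q[0]+.5)/4-.5,y+(q[1]+.5)/4-.5,q[2]/4) for q in C[0][:3]])
# model overlay scene crop of ring not viewed
E
```

```text
lid top [ 0.53198041 -0.4045993   0.066     ] knob top [ 0.53295211 -0.40740148  0.095     ]
lid sc [ 0.53677506 -0.40182584  0.066     ] knob sc [ 0.53795328 -0.4012137   0.095     ]
edge 0.01979039925186229 75.73686700452323
edge 0.02171683860962931 65.22158756597166
edge 0.02014420684670599 70.17630631939724
edge 0.019854359194213418 63.458404831805694
ring top [ 0.53785163 -0.0202659   0.022     ] ring sc [ 0.54657342 -0.01660394  0.022     ]
handle [0.54717521 0.17578494 0.166     ]
rail [0.64489876 0.26752552 0.129     ] [ 0.62989477 -0.11411509  0.129     ] 0.3819354267085538 -92.25139254685722
rail [0.45829581 0.27583574 0.129     ] [ 0.44266589 -0.10418638  0.129     ] 0.3803434055561032 -92.35518927122415
rail [0.63348931 0.26196577 0.129     ] [0.47643548 0.26361409 0.129     ] 0.15706248543239543 179.3986868783492
rail [0.58816015 0.17629683 0.129     ] [0.52080881 0.17613326 0.129     ] 0.06735153974278502 -179.86085494299599
rail [0.62832116 0.08914083 0.129     ] [0.46019726 0.09665747 0.129     ] 0.16829184921499316 177.44007123204227
ring [(np.float32(306.5), np.float32(204.0), np.float32(12.975))]
lid [(np.float32(463.25), np.float32(204.0), np.float32(11.425))]
```

```bash
cat > plan.py <<'E'
from h import *
from scipy.spatial.transform import Rotation as Ro
def state():
    o=bot.get_obs();q=o["tool_rot"];R=Ro.from_quat([q[1],q[2],q[3],q[0]]).as_matrix()
    return o,o["eef_pos"],np.degrees(np.arctan2(R[1,1],R[0,1])),np.degrees(np.arccos(-R[2,2]))
def plan(wps,g,smax=38,rmax=6.5):
    """wps: list of (xyz,yaw of tool y in deg); prints rows"""
    o,p,y,t=state();print("at",p.round(4),"yaw",round(y,2),"tilt",round(t,2),"t",o["t"]);rows=[]
    for P,Y in wps:
        P=np.array(P);n=max(1,int(np.ceil(max(np.linalg.norm(P-p)*1000/smax,abs(Y-y)/rmax))))
        for i in range(n):
            f=(P-p)/(n-i);r=(Y-y)/(n-i);a=np.radians(y)
            ty=np.array([np.cos(a),np.sin(a),0]);tz=np.array([0,0,-1]);tx=np.cross(ty,tz)
            rows.append("%g %.2f %.2f %.2f 0 0 %.1f"%(g,*(100*np.array([f@tx,f@ty,f@tz])),-r));v=[float(k) for k in rows[-1].split()]
            p=p+(tx*v[1]+ty*v[2]+tz*v[3])/100;y=y-v[6]
    for i in range(0,len(rows),12):print("; ".join(rows[i:i+12]));print()
E
python3 -c "
from plan import *
plan([((.20,.62,.29),70),((.5,.36,.29),36),((.6,.1,.29),9.5),((.6,-.2,.29),-18),((.535,-.404,.2),-22)],0.7)"
```

```text
at [0.1484 0.6581 0.2307] yaw 77.29 tilt 0.06 t 0.2
0.7 -1.96 -0.86 -1.98 0 0 2.4; 0.7 -1.99 -0.78 -1.97 0 0 2.4; 0.7 -2.02 -0.70 -1.98 0 0 2.5; 0.7 -3.37 -1.29 0.00 0 0 3.1; 0.7 -3.44 -1.10 0.00 0 0 3.1; 0.7 -3.49 -0.92 0.00 0 0 3.1; 0.7 -3.54 -0.73 0.00 0 0 3.1; 0.7 -3.57 -0.53 0.00 0 0 3.1; 0.7 -3.59 -0.34 0.00 0 0 3.1; 0.7 -3.61 -0.14 0.00 0 0 3.1; 0.7 -3.61 0.05 0.00 0 0 3.1; 0.7 -3.60 0.24 0.00 0 0 3.1

0.7 -3.58 0.44 0.00 0 0 3.0; 0.7 -3.55 0.63 0.00 0 0 3.1; 0.7 -3.36 -0.90 0.00 0 0 3.3; 0.7 -3.41 -0.70 0.00 0 0 3.3; 0.7 -3.45 -0.51 0.00 0 0 3.3; 0.7 -3.47 -0.31 0.00 0 0 3.3; 0.7 -3.48 -0.11 0.00 0 0 3.3; 0.7 -3.48 0.10 0.00 0 0 3.3; 0.7 -3.47 0.29 0.00 0 0 3.3; 0.7 -3.44 0.50 0.00 0 0 3.4; 0.7 -3.70 -0.62 0.00 0 0 3.4; 0.7 -3.73 -0.40 0.00 0 0 3.4

0.7 -3.75 -0.18 0.00 0 0 3.4; 0.7 -3.75 0.05 0.00 0 0 3.5; 0.7 -3.74 0.28 0.00 0 0 3.4; 0.7 -3.72 0.50 0.00 0 0 3.5; 0.7 -3.68 0.72 0.00 0 0 3.4; 0.7 -3.62 0.93 0.00 0 0 3.5; 0.7 -3.06 0.02 1.29 0 0 0.6; 0.7 -3.06 0.05 1.29 0 0 0.6; 0.7 -3.06 0.08 1.28 0 0 0.6; 0.7 -3.06 0.11 1.29 0 0 0.5; 0.7 -3.05 0.14 1.28 0 0 0.6; 0.7 -3.05 0.18 1.29 0 0 0.5

0.7 -3.06 0.20 1.28 0 0 0.6
```

{"api": "move_arm", "payload": {
  "commands": "0.7 -1.96 -0.86 -1.98 0 0 2.4; 0.7 -1.99 -0.78 -1.97 0 0 2.4; 0.7 -2.02 -0.70 -1.98 0 0 2.5; 0.7 -3.37 -1.29 0.00 0 0 3.1; 0.7 -3.44 -1.10 0.00 0 0 3.1; 0.7 -3.49 -0.92 0.00 0 0 3.1; 0.7 -3.54 -0.73 0.00 0 0 3.1; 0.7 -3.57 -0.53 0.00 0 0 3.1; 0.7 -3.59 -0.34 0.00 0 0 3.1; 0.7 -3.61 -0.14 0.00 0 0 3.1; 0.7 -3.61 0.05 0.00 0 0 3.1; 0.7 -3.60 0.24 0.00 0 0 3.1",
  "force": 40
}}

```text
t: 1.2
eef_pos: [0.4466, 0.4061, 0.2906]
tool_rot: [-0.0, 0.407, 0.913, 0.0]
contact_force: [0.8, 1.0, 0.1]
gripper_width: 0.701
```

{"api": "move_arm", "payload": {
  "commands": "0.7 -3.58 0.44 0.00 0 0 3.0; 0.7 -3.55 0.63 0.00 0 0 3.1; 0.7 -3.36 -0.90 0.00 0 0 3.3; 0.7 -3.41 -0.70 0.00 0 0 3.3; 0.7 -3.45 -0.51 0.00 0 0 3.3; 0.7 -3.47 -0.31 0.00 0 0 3.3; 0.7 -3.48 -0.11 0.00 0 0 3.3; 0.7 -3.48 0.10 0.00 0 0 3.3; 0.7 -3.47 0.29 0.00 0 0 3.3; 0.7 -3.44 0.50 0.00 0 0 3.4; 0.7 -3.70 -0.62 0.00 0 0 3.4; 0.7 -3.73 -0.40 0.00 0 0 3.4"
}}

```text
t: 2.2
eef_pos: [0.6003, 0.0239, 0.2903]
tool_rot: [0.0, 0.691, 0.723, -0.0]
contact_force: [0.9, -0.3, -0.2]
gripper_width: 0.702
```

{"api": "move_arm", "payload": {
  "commands": "0.7 -3.75 -0.18 0.00 0 0 3.4; 0.7 -3.75 0.05 0.00 0 0 3.5; 0.7 -3.74 0.28 0.00 0 0 3.4; 0.7 -3.72 0.50 0.00 0 0 3.5; 0.7 -3.68 0.72 0.00 0 0 3.4; 0.7 -3.62 0.93 0.00 0 0 3.5; 0.7 -3.06 0.02 1.29 0 0 0.6; 0.7 -3.06 0.05 1.29 0 0 0.6; 0.7 -3.06 0.08 1.28 0 0 0.6; 0.7 -3.06 0.11 1.29 0 0 0.5; 0.7 -3.05 0.14 1.28 0 0 0.6; 0.7 -3.05 0.18 1.29 0 0 0.5"
}}

```text
t: 3.2
eef_pos: [0.5438, -0.3756, 0.2126]
tool_rot: [-0.0, 0.826, 0.563, 0.0]
contact_force: [0.3, -0.2, 0.1]
gripper_width: 0.699
```

```bash
python3 - <<'E'
from plan import *
s=cam("scene");t=cam("top")
f=lambda c,x,y,w,h,k:cv2.resize(c["img"][y:y+h,x:x+w,::-1],None,fx=k,fy=k,interpolation=cv2.INTER_CUBIC)
cv2.imwrite("pics/app.png",np.hstack([f(s,140,170,90,100,4),f(t,420,150,90,100,4)]))
for g in(.7,):plan([((.535,-.404,.12),-22)],g)
print(bot.get_obs()["contact_force"],bot.get_obs()["q"])
E
```

```text
at [ 0.5394 -0.3799  0.2114] yaw -21.91 tilt 0.29 t 3.3
0.7 -0.80 0.16 3.05 0 0 0.0; 0.7 -0.80 0.17 3.05 0 0 0.0; 0.7 -0.80 0.16 3.04 0 0 0.1

[-0.76760679  0.40095238 -0.22152986] [ 0.04876508  0.5491159   0.68297192  1.64621214 -0.37656822  1.08569177
  0.45637851]
```

View pics/app.png

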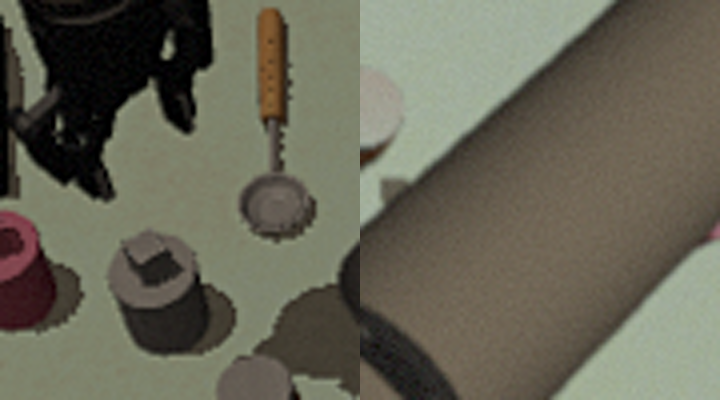

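The crop shows the grey tin at scene ≈(178,237), with the open gripper behind it and its jaw axis roughly along the knob's flats. Next I approach to just above the knob and let the arm settle.

{"api": "move_arm", "payload": {
  "commands": "0.7 -1 0.1 2 0 0 0; 0.7 -1 0.1 2 0 0 0; 0.7 -1 0 2 0 0 0; 0.7 0 0 2 0 0 0; 0.7 0 0 0 0 0 0; 0.7 0 0 0 0 0 0; 0.7 0 0 0 0 0 0; 0.7 0 0 0 0 0 0"
}}

```text
t: 3.97
eef_pos: [0.5364, -0.4032, 0.135]
tool_rot: [0.001, 0.826, 0.564, 0.001]
contact_force: [0.3, 0.1, -0.1]
gripper_width: 0.702
```

```bash
python3 - <<'E'
from plan import *
plan([((.534,-.403,.072),-22)],.7,smax=15)
E
```

```text
at [ 0.5364 -0.4032  0.135 ] yaw -21.36 tilt 0.14 t 3.9667
0.7 -0.01 -0.05 1.26 0 0 0.1; 0.7 -0.01 -0.05 1.26 0 0 0.1; 0.7 -0.02 -0.04 1.26 0 0 0.1; 0.7 -0.01 -0.05 1.26 0 0 0.2; 0.7 -0.02 -0.04 1.26 0 0 0.1
```

{"api": "move_arm", "payload": {
  "commands": "0.7 0 -0.05 1.5 0 0 0; 0.7 0 -0.05 1.5 0 0 0; 0.7 0 -0.05 1.5 0 0 0; 0.7 0 0 1.2 0 0 0; 0.7 0 0 0.5 0 0 0; 0.7 0 0 0 0 0 0; 0.7 0 0 0 0 0 0; 0.7 0 0 0 0 0 0",
  "force": 40
}}

```text
t: 4.63
eef_pos: [0.5343, -0.4032, 0.0722]
tool_rot: [0.001, 0.826, 0.563, 0.0]
contact_force: [1.1, -0.0, -0.7]
gripper_width: 0.699
```

```bash
python3 - <<'E'
from plan import *
s=cam("scene")
f=lambda c,x,y,w,h,k:cv2.convertScaleAbs(cv2.resize(c["img"][y:y+h,x:x+w,::-1],None,fx=k,fy=k,interpolation=cv2.INTER_CUBIC),alpha=1.6)
cv2.imwrite("pics/app2.png",f(s,145,190,70,70,7))
o,p,y,t=state();print(p,y,o["contact_force"],o["gripper_width"])
E
```

```text
[ 0.5343174  -0.40316797  0.07227443] -21.416909621772017 [0.18957711 0.20534086 1.37086951] 0.7009280685806595
```

View pics/app2.png

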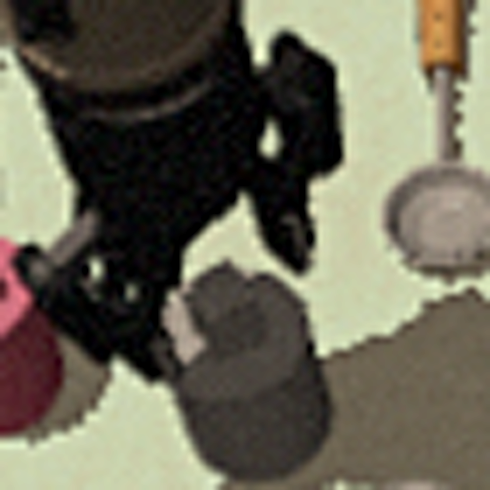

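The crop shows the fingertips straddling the knob (left tip (165,370), right tip (300,260), knob ≈(225,295)). I close now.

{"api": "move_arm", "payload": {
  "commands": "0.5 0 0 0 0 0 0; 0.4 0 0 0 0 0 0; 0.3 0 0 0 0 0 0; 0.2 0 0 0 0 0 0; 0.1 0 0 0 0 0 0; 0.1 0 0 0 0 0 0; 0.1 0 0 0 0 0 0; 0.1 0 0 0 0 0 0; 0.1 0 0 0 0 0 0; 0.1 0 0 0 0 0 0",
  "force": 50
}}

```text
t: 5.52
eef_pos: [0.5342, -0.4028, 0.072]
tool_rot: [0.0, 0.826, 0.563, 0.0]
contact_force: [-0.5, 0.9, 5.1]
gripper_width: 0.273
```

{"api": "move_arm", "payload": {
  "commands": "0.1 0 0 -1 0 0 0; 0.1 0 0 -2 0 0 0; 0.1 0 0 -2.5 0 0 0; 0.1 0 0 -2.5 0 0 0; 0.1 0 0 -2.5 0 0 0; 0.1 0 0 -2.5 0 0 0; 0.1 0 0 -2.5 0 0 0; 0.1 0 0 -2.5 0 0 0; 0.1 0 0 -2.5 0 0 0; 0.1 0 0 -1.5 0 0 0; 0.1 0 0 0 0 0 0; 0.1 0 0 0 0 0 0"
}}

```text
t: 6.52
eef_pos: [0.5337, -0.4026, 0.2915]
tool_rot: [0.0, 0.826, 0.563, 0.0]
contact_force: [0.1, 1.2, -2.5]
gripper_width: 0.275
```

```bash
python3 - <<'E'
from plan import *
print(bot.get_obs()["contact_force"])
plan([((.5395,-.019,.295),2)],.1,smax=25)
E
```

```text
[ 0.14764585  1.18169938 -2.54417992]
at [ 0.5337 -0.4026  0.2915] yaw -21.42 tilt 0.03 t 6.5167
0.1 2.25 -0.84 -0.02 0 0 -1.5; 0.1 2.27 -0.78 -0.02 0 0 -1.5; 0.1 2.29 -0.72 -0.02 0 0 -1.5; 0.1 2.30 -0.66 -0.02 0 0 -1.5; 0.1 2.32 -0.60 -0.02 0 0 -1.5; 0.1 2.34 -0.54 -0.02 0 0 -1.4; 0.1 2.35 -0.49 -0.02 0 0 -1.5; 0.1 2.36 -0.42 -0.02 0 0 -1.4; 0.1 2.37 -0.37 -0.02 0 0 -1.5; 0.1 2.38 -0.30 -0.02 0 0 -1.4; 0.1 2.38 -0.25 -0.02 0 0 -1.5; 0.1 2.39 -0.18 -0.03 0 0 -1.4

0.1 2.39 -0.12 -0.02 0 0 -1.5; 0.1 2.40 -0.06 -0.03 0 0 -1.4; 0.1 2.40 -0.01 -0.02 0 0 -1.5; 0.1 2.40 0.06 -0.03 0 0 -1.4
```

{"api": "move_arm", "payload": {
  "commands": "0.1 1.25 -0.44 0 0 0 -1.5; 0.1 2.27 -0.78 0 0 0 -1.5; 0.1 2.29 -0.72 0 0 0 -1.5; 0.1 2.30 -0.66 0 0 0 -1.5; 0.1 2.32 -0.60 0 0 0 -1.5; 0.1 2.34 -0.54 0 0 0 -1.4; 0.1 2.35 -0.49 0 0 0 -1.5; 0.1 2.36 -0.42 0 0 0 -1.4; 0.1 2.37 -0.37 0 0 0 -1.5; 0.1 2.38 -0.30 0 0 0 -1.4; 0.1 2.38 -0.25 0 0 0 -1.5; 0.1 2.39 -0.18 0 0 0 -1.4"
}}

```text
t: 7.52
eef_pos: [0.5369, -0.1232, 0.2896]
tool_rot: [-0.001, 0.729, 0.684, -0.001]
contact_force: [0.1, -0.1, -0.9]
gripper_width: 0.277
```

{"api": "move_arm", "payload": {
  "commands": "0.1 2.39 -0.12 0 0 0 -1.5; 0.1 2.40 -0.06 0 0 0 -1.4; 0.1 2.40 0 0 0 0 -1.5; 0.1 2 0 0 0 0 -1.4; 0.1 1 0 0 0 0 0; 0.1 0.5 0 0 0 0 0; 0.1 0 0 0 0 0 0; 0.1 0 0 0 0 0 0; 0.1 0 0 0 0 0 0"
}}

```text
t: 8.27
eef_pos: [0.5385, -0.0204, 0.2912]
tool_rot: [0.0, 0.696, 0.718, -0.0]
contact_force: [0.3, 0.1, -2.5]
gripper_width: 0.272
```

```bash
python3 - <<'E'
from plan import *
s=cam("scene");t=cam("top")
o,p,y,ti=state();print(p,y,ti,o["contact_force"])
im=[cv2.convertScaleAbs(cv2.resize(c["img"][b:b+h,a:a+w,::-1],None,fx=k,fy=k,interpolation=cv2.INTER_CUBIC),alpha=1.5) for c,a,b,w,h,k in((s,245,190,110,110,3.6),(t,260,150,110,110,3.6))]
cv2.imwrite("pics/over.png",np.hstack(im))
E
```

```text
[ 0.53865895 -0.02014222  0.29137599] 1.8587197167220235 0.02176761894344703 [-0.63419554 -0.11710718 -2.70557004]
```

View pics/over.png

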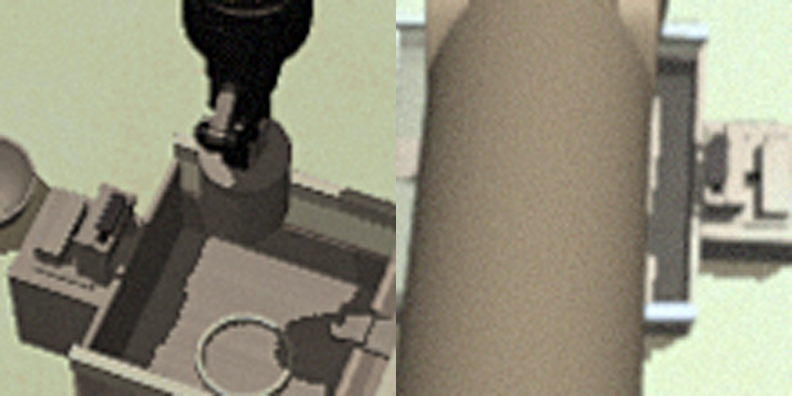

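The scene crop shows the held tin hanging upright above the bay (body ≈ crop (245,190)) and the ring at crop (246,356), i.e. scene (313.3,288.9). The arm blocks the top view. Next I fit the ring and tin models to the scene image, which gives the relative offset free of calibration bias.

```bash
cat > fit.py <<'E'
from plan import *
from scipy.ndimage import map_coordinates
from scipy.optimize import differential_evolution as DE
th=np.linspace(0,2*np.pi,180,endpoint=False)
circ=lambda x,y,z,r:np.c_[x+r*np.cos(th),y+r*np.sin(th),0*th+z]
def samp(g,uv):return map_coordinates(g,[uv[:,1],uv[:,0]],order=1,mode="nearest")
def fitring(c,g):
    def f(v):
        x,y,r=v;return -(samp(g,proj(c,circ(x,y,.022,r))).mean()-.5*samp(g,proj(c,circ(x,y,.022,r-.006))).mean()-.5*samp(g,proj(c,circ(x,y,.022,r+.006))).mean())
    return DE(f,[(.52,.56),(-.04,0),(.030,.036)],seed=1,tol=1e-8)
def camc(c):
    R,_=cv2.Rodrigues(np.array(c["rvec"],float));return -R.T@np.array(c["tvec"]).reshape(3)
def fittin(c,g,zb,x0,y0,w=.015):
    C=camc(c)
    def f(v):
        x,y=v;a=np.arctan2(C[1]-y,C[0]-x);s=0
        # inside/outside contrast over the bottom front arc and both sides
        fr=a+np.linspace(-1.5,1.5,60);k=np.c_[np.cos(fr),np.sin(fr)]
        P=lambda r,z:np.c_[x+r*k[:,0],y+r*k[:,1],0*fr+z]
        s+=np.abs(samp(g,proj(c,P(.029,zb-.003)))-samp(g,proj(c,P(.029,zb+.003)))).mean()
        for sg in(1,-1):
            q=a+sg*np.pi/2;zs=np.linspace(zb+.005,zb+.05,40)
            L=lambda r:np.c_[0*zs+x+r*np.cos(q),0*zs+y+r*np.sin(q),zs]
            s+=np.abs(samp(g,proj(c,L(.032)))-samp(g,proj(c,L(.026)))).mean()
        return -s
    return DE(f,[(x0-w,x0+w),(y0-w,y0+w)],seed=1,tol=1e-8)
G=lambda im:cv2.cvtColor(im,cv2.COLOR_BGR2GRAY).astype(float)
E
python3 - <<'E'
from fit import *
s=cam("scene");t=cam("top");o,p,_,_=state();g=cv2.GaussianBlur(G(s["img"][:,:,::-1].copy()),(0,0),.6)
g0=G(cv2.imread("pics/scene0.png"));t0=G(cv2.imread("pics/top0.png"))
for n,c,i in(("scene now",s,g),("scene0",s,g0),("top0",t,t0)):r=fitring(c,i);print("ring",n,r.x,r.fun)
r=fittin(s,g,p[2]-.072,p[0],p[1]);print("tin held",r.x,r.fun,"tcp",p)
r=fittin(s,g0,0,.534,-.403);print("tin0 scene",r.x,r.fun)
r=fittin(t,t0,0,.534,-.403);print("tin0 top",r.x,r.fun)
E
```

```text
ring scene now [ 0.5439015  -0.02034107  0.033266  ] -18.923835757706442
ring scene0 [ 0.54444623 -0.02046562  0.03311947] -30.477228489904363
ring top0 [ 0.54318074 -0.02007211  0.03324423] -13.812633960926789
tin held [ 0.52392978 -0.02654206] -119.4458150555584 tcp [ 0.53872833 -0.01967877  0.29143879]
tin0 scene [ 0.53607788 -0.40405727] -164.18657638081515
tin0 top [ 0.52448446 -0.39128254] -157.80984832874918
```

{"api": "move_arm", "payload": {
  "commands": "0.1 0 0.2 2 0 0 0; 0.1 0 0.18 3 0 0 0; 0.1 0 0 3 0 0 0; 0.1 0 0 3 0 0 0; 0.1 0 0 3 0 0 0; 0.1 0 0 2.5 0 0 0; 0.1 0 0 1.5 0 0 0; 0.1 0 0 0.7 0 0 0; 0.1 0 0 0 0 0 0; 0.1 0 0 0 0 0 0; 0.1 0 0 0 0 0 0"
}}

```text
t: 9.38
eef_pos: [0.5436, -0.0188, 0.1057]
tool_rot: [0.001, 0.695, 0.719, 0.001]
contact_force: [-0.5, -0.1, -1.2]
gripper_width: 0.273
```

```bash
python3 - <<'E'
from fit import *
s=cam("scene");o,p,_,_=state();print(p,o["contact_force"])
im=s["img"][:,:,::-1].copy();g=cv2.GaussianBlur(G(im),(0,0),.6)
zb=p[2]-.072
r=fittin(s,g,zb,p[0],p[1],.008);print("tin",r.x,r.fun)
k=7;x,y,w,h=270,225,85,80
def draw(v,P,col):
    for a in (proj(s,P)-[x,y]+.5)*k:cv2.circle(v,tuple(int(q) for q in a),1,col,-1)
raw=cv2.convertScaleAbs(cv2.resize(im[y:y+h,x:x+w],None,fx=k,fy=k,interpolation=cv2.INTER_CUBIC),alpha=1.6);v=raw.copy()
draw(v,circ(.544,-.0204,.022,.0332),(0,255,0))
for z,rr in((zb,.029),(zb+.066,.03)):draw(v,circ(p[0]+.0015,p[1]-.0005,z,rr),(0,0,255))
cv2.imwrite("pics/low.png",v)
E
```

```text
[ 0.54363854 -0.01866396  0.1057489 ] [ 0.23594479  0.28554312 -1.96274252]
tin [ 0.55163854 -0.01786549] -83.15054804324812
```

View pics/low.png

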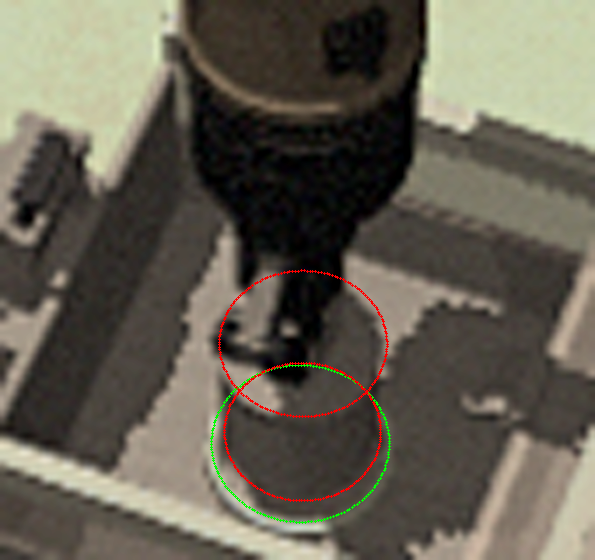

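The overlay shows the tin's projected circle (bottom centre ≈(303,432)) slightly up and right of the ring's (300,444), and the ring model matches the bright arc. I shift about 1 mm each way and lower, watching the force.

{"api": "move_arm", "payload": {
  "commands": "0.1 -0.12 -0.11 0 0 0 0; 0.1 0 0 0.4 0 0 0; 0.1 0 0 0.3 0 0 0; 0.1 0 0 0.2 0 0 0; 0.1 0 0 0.2 0 0 0; 0.1 0 0 0.1 0 0 0; 0.1 0 0 0 0 0 0; 0.1 0 0 0 0 0 0"
}}

```text
t: 10.1
eef_pos: [0.5414, -0.0199, 0.0923]
tool_rot: [-0.0, 0.695, 0.719, -0.0]
contact_force: [0.8, 0.9, -1.1]
gripper_width: 0.277
```

{"api": "move_arm", "payload": {
  "commands": "0.1 0 0 0.2 0 0 0; 0.1 0 0 0.2 0 0 0; 0.1 0 0 0.2 0 0 0; 0.1 0 0 0 0 0 0; 0.1 0 0 0 0 0 0"
}}

```text
t: 10.52
eef_pos: [0.5413, -0.0198, 0.0862]
tool_rot: [-0.0, 0.695, 0.719, -0.0]
contact_force: [0.6, -0.2, -1.9]
gripper_width: 0.274
```

{"api": "move_arm", "payload": {
  "commands": "0.1 0 0 0.1 0 0 0; 0.1 0 0 0.1 0 0 0; 0.1 0 0 0.05 0 0 0; 0.1 0 0 0 0 0 0; 0.1 0 0 0 0 0 0"
}}

```text
t: 10.93
eef_pos: [0.5416, -0.0198, 0.084]
tool_rot: [0.0, 0.695, 0.719, 0.0]
contact_force: [-0.7, 0.7, -0.1]
gripper_width: 0.275
```

The force has gone from −1.9 N to −0.1 N at z = 0.084, so the tin is on the floor. I release and rise.

{"api": "move_arm", "payload": {
  "commands": "0.3 0 0 0 0 0 0; 0.35 0 0 0 0 0 0; 0.4 0 0 0 0 0 0; 0.5 0 0 0 0 0 0; 0.5 0 0 0 0 0 0; 0.5 0 0 0 0 0 0; 0.5 0 0 -1 0 0 0; 0.5 0 0 -2 0 0 0; 0.5 0 0 -3 0 0 0; 0.5 0 0 -3 0 0 0; 0.5 0 0 -3 0 0 0; 0.5 0 0 -3 0 0 0"
}}

```text
t: 11.93
eef_pos: [0.5412, -0.0202, 0.2361]
tool_rot: [0.0, 0.695, 0.719, 0.0]
contact_force: [0.2, 0.5, 0.1]
gripper_width: 0.499
```

```bash
python3 - <<'E'
from plan import *
# handle: fit box-top of handle at z=.166 in first top image later; go behind it (+y side)
a=np.array([0.5472,.1758]);print(a)
plan([((.546,.02,.26),1.9),((.549,.225,.26),2)],0,smax=30)
E
```

```text
[0.5472 0.1758]
at [ 0.5412 -0.0202  0.2361] yaw 1.96 tilt 0.02 t 11.9333
0 2.00 0.31 -1.20 0 0 0.0; 0 2.00 0.31 -1.19 0 0 0.1; 0 2.93 0.14 -0.00 0 0 -0.0; 0 2.92 0.14 -0.00 0 0 -0.0; 0 2.93 0.14 -0.00 0 0 -0.0; 0 2.92 0.14 -0.00 0 0 -0.0; 0 2.93 0.13 -0.00 0 0 -0.0; 0 2.92 0.14 -0.00 0 0 -0.1; 0 2.93 0.14 -0.00 0 0 -0.0
```

{"api": "move_arm", "payload": {
  "commands": "0 2 0.3 -1.2 0 0 2; 0 2 0.4 -1.2 0 0 2.2; 0 2.9 0.1 0 0 0 0; 0 2.9 0.1 0 0 0 0; 0 2.9 0.1 0 0 0 0; 0 2.9 0 0 0 0 0; 0 2.9 0 0 0 0 0; 0 2.9 0 0 0 0 0; 0 2.9 0 0 0 0 0; 0 0 0 0 0 0 0; 0 0 0 0 0 0 0; 0 0 0 0 0 0 0"
}}

```text
t: 12.93
eef_pos: [0.5586, 0.2221, 0.2583]
tool_rot: [0.0, 0.721, 0.693, -0.0]
contact_force: [0.5, -0.9, 0.5]
gripper_width: -0.001
```

```bash
python3 - <<'E'
from fit import *
s=cam("scene")
im=s["img"][:,:,::-1].copy()
k=5;x,y,w,h=260,225,150,115
v=cv2.convertScaleAbs(cv2.resize(im[y:y+h,x:x+w],None,fx=k,fy=k,interpolation=cv2.INTER_CUBIC),alpha=1.6)
def draw(P,col):
    for a in (proj(s,P)-[x,y]+.5)*k:cv2.circle(v,tuple(int(q) for q in a),1,col,-1)
draw(circ(.544,-.0204,.022,.0332),(0,255,0));draw(circ(.544,-.0204,.078,.030),(0,0,255))
o,p,yw,_=state();print(p,yw,o["contact_force"])
draw([p+[0,0,0]],(255,0,0))
cv2.imwrite("pics/seat.png",v)
E
```

```text
[0.55880229 0.22141163 0.25836368] -2.3143755398030366 [ 0.5994935  -1.3662563  -0.75106891]
```

View pics/seat.png

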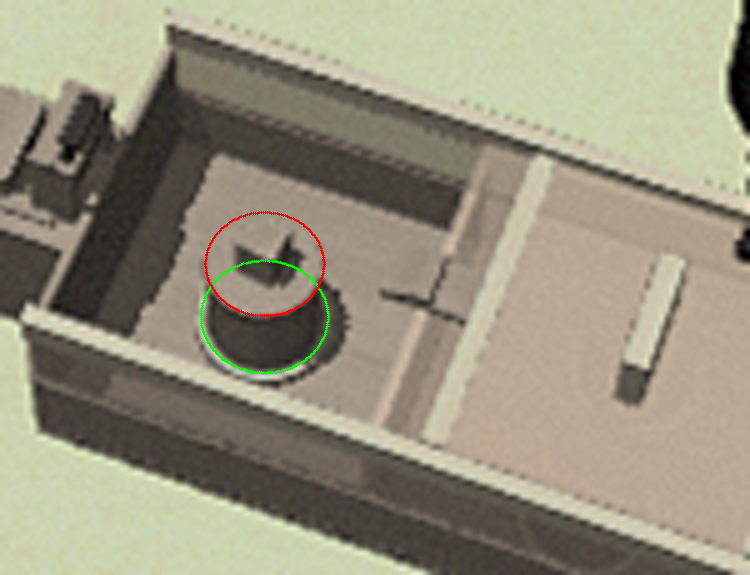

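The crop shows the tin seated. Its lid matches the model circle drawn at the seated height (centre ≈(265,264)), and the ring is visible evenly around its foot. The handle is clear at crop ≈(655,310). Next I go down behind the handle.

{"api": "move_arm", "payload": {
  "commands": "0 0 -0.5 1.5 0 0 0; 0 0 -0.4 2.5 0 0 0; 0 0 0 2.5 0 0 0; 0 0 0 2.5 0 0 0; 0 0 0 1.8 0 0 0; 0 0 0 1 0 0 0; 0 0 0 0.4 0 0 0; 0 0 0 0 0 0 0; 0 0 0 0 0 0 0; 0 0 0 0 0 0 0"
}}

```text
t: 13.82
eef_pos: [0.5506, 0.2235, 0.1373]
tool_rot: [0.0, 0.721, 0.693, 0.001]
contact_force: [0.8, -0.1, 0.5]
gripper_width: -0.001
```

{"api": "move_arm", "payload": {
  "commands": "0 -0.5 0 0 0 0 0; 0 -0.5 0 0 0 0 0; 0 -0.5 0 0 0 0 0; 0 -0.5 0 0 0 0 0; 0 -0.5 0 0 0 0 0; 0 -0.5 0 0 0 0 0; 0 0 0 0 0 0 0; 0 0 0 0 0 0 0"
}}

```text
t: 14.48
eef_pos: [0.5485, 0.1929, 0.1359]
tool_rot: [-0.0, 0.721, 0.693, -0.0]
contact_force: [-0.0, 0.3, 0.0]
gripper_width: -0.0
```

{"api": "move_arm", "payload": {
  "commands": "0 -0.4 0 0 0 0 0; 0 -0.6 0 0 0 0 0; 0 -1 0 0 0 0 0; 0 -1.2 0 0 0 0 0; 0 -1.2 0 0 0 0 0; 0 -1.2 0 0 0 0 0; 0 -1.2 0 0 0 0 0; 0 -1.2 0 0 0 0 0; 0 -1.2 0 0 0 0 0; 0 -1 0 0 0 0 0; 0 -0.5 0 0 0 0 0; 0 0 0 0 0 0 0"
}}

```text
t: 15.48
eef_pos: [0.5446, 0.0843, 0.136]
tool_rot: [0.0, 0.721, 0.692, -0.0]
contact_force: [-0.4, -0.5, 0.2]
gripper_width: 0.001
```

{"api": "move_arm", "payload": {
  "commands": "0 -0.6 0 0 0 0 0; 0 -0.8 0 0 0 0 0; 0 -0.8 0 0 0 0 0; 0 -0.8 0 0 0 0 0; 0 -0.5 0 0 0 0 0; 0 -0.2 0 0 0 0 0; 0 0 0 0 0 0 0; 0 0 0 0 0 0 0"
}}

```text
t: 16.15
eef_pos: [0.5428, 0.0493, 0.1358]
tool_rot: [-0.0, 0.721, 0.693, -0.0]
contact_force: [-0.1, 0.9, 0.4]
gripper_width: -0.001
```

```bash
python3 - <<'E'
from fit import *
s=cam("scene")
im=s["img"][:,:,::-1].copy()
k=5;x,y,w,h=245,205,150,115
v=cv2.convertScaleAbs(cv2.resize(im[y:y+h,x:x+w],None,fx=k,fy=k,interpolation=cv2.INTER_CUBIC),alpha=1.6)
o,p,yw,_=state();print(p,yw,o["contact_force"])
cv2.imwrite("pics/push.png",v)
E
```

```text
[0.54278944 0.04952334 0.13580628] -2.2042311041356846 [ 0.91467805 -0.59125808 -0.28428531]
```

View pics/push.png

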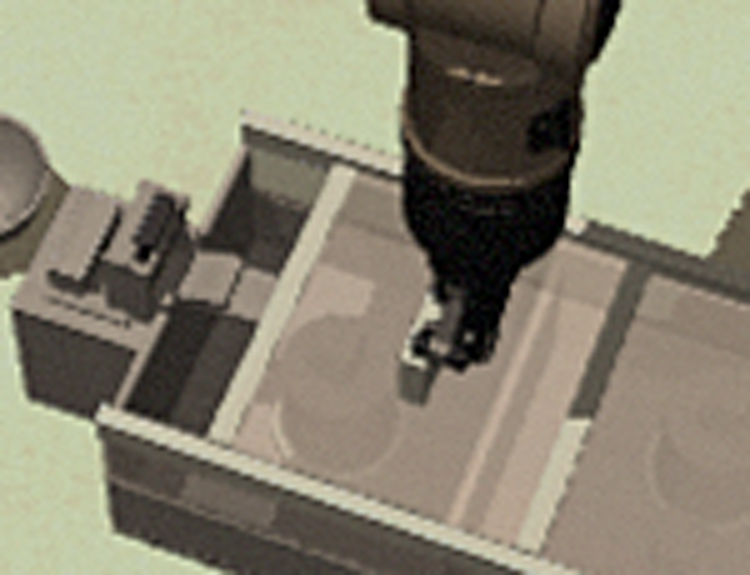

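The cover slides freely and passes over the tin, with its nose nearing the bracket (crop (205,280)) and the fingers against the handle (415,370). Now I creep.

{"api": "move_arm", "payload": {
  "commands": "0 -0.2 0 0 0 0 0; 0 -0.3 0 0 0 0 0; 0 -0.3 0 0 0 0 0; 0 -0.2 0 0 0 0 0; 0 -0.1 0 0 0 0 0; 0 -0.1 0 0 0 0 0; 0 -0.1 0 0 0 0 0; 0 -0.1 0 0 0 0 0"
}}

```text
t: 16.87
eef_pos: [0.5422, 0.0355, 0.1358]
tool_rot: [-0.0, 0.721, 0.693, -0.0]
contact_force: [0.0, 1.2, -1.1]
gripper_width: -0.0
```

{"api": "move_arm", "payload": {
  "commands": "0 -0.1 0 0 0 0 0; 0 -0.1 0 0 0 0 0; 0 -0.1 0 0 0 0 0; 0 -0.1 0 0 0 0 0; 0 -0.1 0 0 0 0 0; 0 0 0 0 0 0 0"
}}

```text
t: 17.37
eef_pos: [0.5422, 0.0301, 0.1359]
tool_rot: [0.0, 0.721, 0.693, -0.0]
contact_force: [0.2, 0.7, -0.9]
gripper_width: -0.003
```

{"api": "move_arm", "payload": {
  "commands": "0 -0.1 0 0 0 0 0; 0 -0.1 0 0 0 0 0; 0 -0.1 0 0 0 0 0; 0 -0.1 0 0 0 0 0; 0 0 0 0 0 0 0"
}}

```text
t: 17.78
eef_pos: [0.5422, 0.0279, 0.136]
tool_rot: [-0.001, 0.72, 0.694, 0.001]
contact_force: [-0.7, 4.7, 0.7]
gripper_width: -0.002
```

{"api": "move_arm", "payload": {
  "commands": "0 -0.1 0 0 0 0 0; 0 -0.1 0 0 0 0 0; 0 -0.1 0 0 0 0 0; 0 0 0 0 0 0 0"
}}

```text
t: 18.12
eef_pos: [0.5421, 0.0253, 0.136]
tool_rot: [-0.001, 0.72, 0.694, 0.001]
contact_force: [-0.5, 5.8, -0.3]
gripper_width: -0.0
```

{"api": "move_arm", "payload": {
  "commands": "0 -0.1 0 0 0 0 0; 0 -0.1 0 0 0 0 0; 0 -0.1 0 0 0 0 0; 0 -0.1 0 0 0 0 0; 0 -0.1 0 0 0 0 0; 0 0 0 0 0 0 0"
}}

```text
t: 18.62
eef_pos: [0.5418, 0.0205, 0.136]
tool_rot: [-0.001, 0.72, 0.694, 0.001]
contact_force: [-0.7, 6.1, 0.7]
gripper_width: -0.003
```

{"api": "move_arm", "payload": {
  "commands": "0 -0.1 0 0 0 0 0; 0 -0.1 0 0 0 0 0; 0 -0.1 0 0 0 0 0; 0 -0.1 0 0 0 0 0; 0 0 0 0 0 0 0"
}}

```text
t: 19.03
eef_pos: [0.5417, 0.0168, 0.136]
tool_rot: [-0.001, 0.72, 0.694, 0.001]
contact_force: [-1.0, 6.7, 1.2]
gripper_width: 0.001
```

{"api": "move_arm", "payload": {
  "commands": "0 -0.1 0 0 0 0 0; 0 -0.1 0 0 0 0 0; 0 -0.1 0 0 0 0 0; 0 0 0 0 0 0 0"
}}

```text
t: 19.37
eef_pos: [0.5415, 0.0133, 0.136]
tool_rot: [-0.001, 0.72, 0.694, 0.001]
contact_force: [-1.7, 5.9, 0.5]
gripper_width: 0.004
```

{"api": "move_arm", "payload": {
  "commands": "0 -0.1 0 0 0 0 0; 0 -0.1 0 0 0 0 0; 0 -0.1 0 0 0 0 0; 0 0 0 0 0 0 0"
}}

```text
t: 19.7
eef_pos: [0.5414, 0.0103, 0.136]
tool_rot: [-0.001, 0.72, 0.694, 0.001]
contact_force: [-1.0, 5.4, 1.5]
gripper_width: 0.001
```

{"api": "move_arm", "payload": {
  "commands": "0 -0.1 0 0 0 0 0; 0 -0.1 0 0 0 0 0; 0 0 0 0 0 0 0"
}}

```text
t: 19.95
eef_pos: [0.5413, 0.0085, 0.136]
tool_rot: [-0.001, 0.72, 0.694, 0.001]
contact_force: [-1.6, 6.2, 0.8]
gripper_width: -0.003
```

{"api": "move_arm", "payload": {
  "commands": "0 -0.05 0 0 0 0 0; 0 -0.05 0 0 0 0 0; 0 0 0 0 0 0 0"
}}

```text
t: 20.2
eef_pos: [0.5412, 0.0076, 0.136]
tool_rot: [-0.001, 0.72, 0.694, 0.001]
contact_force: [-1.6, 6.2, 0.5]
gripper_width: 0.001
```

{"api": "move_arm", "payload": {
  "commands": "0 -0.05 0 0 0 0 0; 0 -0.05 0 0 0 0 0; 0 0 0 0 0 0 0"
}}

```text
t: 20.45
eef_pos: [0.5412, 0.0064, 0.1359]
tool_rot: [-0.001, 0.72, 0.694, 0.001]
contact_force: [-0.8, 6.0, 0.6]
gripper_width: 0.002
```

{"api": "move_arm", "payload": {
  "commands": "0 -0.05 0 0 0 0 0; 0 -0.05 0 0 0 0 0; 0 0 0 0 0 0 0"
}}

```text
t: 20.7
eef_pos: [0.5411, 0.0048, 0.136]
tool_rot: [-0.001, 0.72, 0.694, 0.0]
contact_force: [-1.8, 4.4, 0.6]
gripper_width: -0.005
```

{"api": "move_arm", "payload": {
  "commands": "0 -0.05 0 0 0 0 0; 0 0 0 0 0 0 0"
}}

```text
t: 20.87
eef_pos: [0.5411, 0.003, 0.1359]
tool_rot: [-0.0, 0.721, 0.693, -0.0]
contact_force: [-1.8, 3.7, 1.0]
gripper_width: 0.003
```

{"api": "move_arm", "payload": {
  "commands": "0 -0.05 0 0 0 0 0; 0 0 0 0 0 0 0"
}}

```text
t: 21.03
eef_pos: [0.541, 0.0028, 0.1359]
tool_rot: [-0.0, 0.721, 0.693, 0.0]
contact_force: [-1.4, 5.2, 2.8]
gripper_width: -0.003
```

The arm jumped from 4.8 to 3.0 mm while the force dropped, and then the force rose with almost no travel, which looks like the click. I retreat a little to feel whether the cover follows.

{"api": "move_arm", "payload": {
  "commands": "0 0.2 0 0 0 0 0; 0 0.2 0 0 0 0 0; 0 0 0 0 0 0 0; 0 0 0 0 0 0 0"
}}

```text
t: 21.37
eef_pos: [0.5414, 0.0059, 0.1359]
tool_rot: [0.0, 0.721, 0.693, -0.0]
contact_force: [0.1, -0.3, -0.6]
gripper_width: 0.001
```

{"api": "move_arm", "payload": {
  "commands": "0 0.2 0 0 0 0 0; 0 0.2 0 0 0 0 0; 0 0 0 0 0 0 0; 0 0 0 0 0 0 0"
}}

```text
t: 21.7
eef_pos: [0.5414, 0.0106, 0.1359]
tool_rot: [0.0, 0.72, 0.693, -0.0]
contact_force: [-0.3, 0.3, -0.4]
gripper_width: 0.001
```

The force fell to zero at once, so the cover did not follow and has caught. I withdraw and check.

{"api": "move_arm", "payload": {
  "commands": "0 1 0 0 0 0 0; 0 1.5 0 0 0 0 0; 0 1 0 -1 0 0 0; 0 0 0 -2.5 0 0 0; 0 0 0 -3 0 0 0; 0 1.5 0 -3 0 0 0; 0 3 0 -3 0 0 0; 0 3 0 -2 0 0 0; 0 3 0 0 0 0 0; 0 3 0 0 0 0 0; 0 1.5 0 0 0 0 0; 0 0 0 0 0 0 0"
}}

```text
t: 22.7
eef_pos: [0.5475, 0.2001, 0.2798]
tool_rot: [-0.001, 0.718, 0.696, 0.0]
contact_force: [0.7, -0.0, -0.0]
gripper_width: -0.001
```

```bash
python3 - <<'E'
from fit import *
s=cam("scene");t=cam("top")
v=[cv2.convertScaleAbs(cv2.resize(c["img"][y:y+h,x:x+w,::-1],None,fx=k,fy=k,interpolation=cv2.INTER_CUBIC),alpha=1.6) for c,x,y,w,h,k in((s,245,205,110,120,3.6),(t,280,140,110,120,3.6))]
o,p,yw,_=state();print(p,yw,o["contact_force"],o["t"])
cv2.imwrite("pics/shut.png",np.hstack(v))
E
```

```text
[0.54820469 0.19454743 0.27980966] -2.1715332584997187 [ 1.11384056 -0.69688111  0.82942637] 22.8
```

View pics/shut.png

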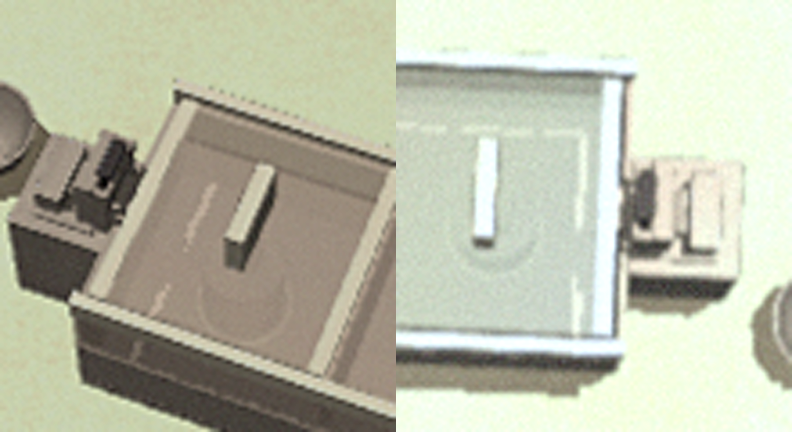

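The crop shows the cover still home: its handle is at top ≈(304.4,192.8), over the ring, and its front bar is at the bracket. The latch cap looks the same as in the first picture, the tin is visible below the cover, and the gripper is clear. Handing in.

```bash
python3 - <<'E'
from fit import *
t=cam("top");print("handle",ray(t,304.4,192.8,.166),"contact",bot.get_obs()["contact_force"],abs(bot.get_obs()["joint_vel"]).max())
print(bot.hand_in())
E
```

```text
handle [ 0.53824471 -0.01529531  0.166     ] contact [-0.52207829  0.25201898  0.76763636] 0.015911384762770306
the job is handed in; nothing more can be done
None
```

The tin stands in the empty ring, the cover is pushed shut and latched, and I handed the job in at about 23 s of the 72 s allowed. No verdict was reported.

- **Tin:** I gripped the grey tin by its knob and left the pink look-alike alone. I lowered it until the wrist force showed it resting on the case floor, with the tool at the height of a seated tin, and then let go. A model of the tin at seated height lined up with the camera picture.
- **Cover:** I pushed the handle with closed fingers in steps of 0.5 to 1 mm against about 4 to 7 N. The cover then jumped 1.8 mm while the force dropped to 3.7 N. One more half-millimetre step gave almost no travel and 5.2 N, well under the 12 N limit, and I stopped there.
- **Latch:** When I drew back, the force fell to zero at once, so the buffer was no longer pushing the cover back. The last picture shows the cover still shut. The handle measures about 5 mm from the ring centre along y, which is within the 12.5 mm limit, but the picture is only good to a few millimetres.
- **Not confirmed:** The latch tongue cannot be read directly, so "caught" rests on the force drop and the cover staying put. I did not measure the other objects again; the forces gave no sign of touching any of them.

Early on, the two cameras disagreed by about 3 to 5 mm on the tin's position. Fitting tin and ring in the same picture settled the placement.

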